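# Press a pinned dental model home in a bench locking clamp and release it

## Robot

A 6-joint arm with a two-finger parallel gripper is mounted at the origin on the work surface. World frame = base frame: x ahead of the robot, y to its left, z up, the work surface at z = 0. Lengths are in m, angles in degrees, forces in N, time in s.
With the tool pointing down it reaches from about 0.325 to 0.9 m from the base axis. Payload 6.1 kg.
Tool frame: the origin (TCP) lies at the very end of the fingers, on their centre line; the grasp point (between the pads) lies 19 mm behind it (arm.tcp_to_grasp is the distance from the TCP to the grasp point, in m); z points along the fingers, y is the line along which they close (so a half turn about z gives the same grasp; the last joint's range is limited). The gripper opens to 85 mm and grips with 20 to 120 N. Pads are 22 mm wide; open, the fingers measure 114 mm over their backs; the gripper's body (76 mm by 85 mm) begins 54 mm behind the grasp point. The pads swing forward as they close: fully open they stand 13 mm farther back than shut.
Start: joints at [-7.225, 12.628, 87.462, -0, 79.91, -7.225], TCP at [0.625, -0, 0.231] pointing down, gripper open.
Joint ranges: [-170.65, 170.65], [-52.31, 119.04], [5.05, 147.46], [-71.25, 251.25], [11.57, 151.72], [-153.62, 153.62]. Speed limits (degrees/s): [147.25, 147.25, 172.46, 180, 180, 180].

## Interface

Orientations are given as a 3x3 rotation matrix whose columns are the frame's x, y, z axes.
In Python, from rig import arm gives the robot as it stands. The module is installed in compiled form; this text tells all that it offers.
- The arm moves only by the shell command python3 -m crank 'ROWS' [FORCE]. ROWS is text: rows parted by semicolons, each of 7 numbers parted by spaces: the shift along the tool's x, y, z in units of 25 mm (1.0 is 25 mm), then the turn, a rotation vector about the tool's x, y, z in rad, then the opening, from -1 (shut) to 1 (fully open). A call has exactly 5 rows; each row shifts and turns the commanded pose from where the row before left it, along the tool's axes as they then stand; what a row does not reach is not made up. A row lasts 1/12 s, in which the tool goes at most 41.7 mm and 7.16 degrees, less where a joint would pass 70% of its speed; a pose out of reach is approached as far as the arm can. A call is refused whole if a number of a shift passes 1 or a number of a turn 0.125, either way. A call with a gripper value outside its range is refused whole. The fingers move at their own pace and stop on an object; FORCE is the grip in N (left out, the last holds). Time passes only in rows, so rows that do not move let the fingers close, or fill a call up. It gives the time, the measured TCP pose, the force, the opening and the grip force at its end, in the units of the state.
- arm.get_obs(): the state, without advancing time (a new reading comes with each control period).
- arm.capture(name): name is "scene" or "side" or "wrist"; returns a dict with "color" (480x640x3 uint8, blue, green, red), "K" (3x3 intrinsics, pixels), "D" ([k1, k2, p1, p2, k3] as OpenCV has them; the pictures are not rectified), "pose" (4x4, takes a point from camera to world coordinates). Camera axes: x right, y up, looking along -z (the intrinsics and any distortion apply to the point x, -y, -z); pixel columns grow to the right and rows downward; lengths in m; the calibration is good to about 2 mm. A picture is of the moment at which its call begins. There is no depth.
- arm.sign_off(): hands the job in; it is judged then, once.
The state is a dict: "time_s": time; "joint_positions": joint angles; "dq": joint speeds; "joint_efforts": joint torques, N m; "eef_pos": TCP position; "tool_rot": TCP orientation; "ft_force": force on the tool from outside, world axes, zero at the start; "torque": the same for the moment, N m; "width": finger opening in m; "finger_force": force on a finger pad.
Only numpy, scipy, OpenCV 4.12 (cv2) and the standard library are available. Lean on these libraries where they do the work, as an engineer would, in place of code of your own. Each camera call takes 0.05 s, during which the arm holds its last target. There are 200 camera calls.

## Task

Slide the green model tray along the rails of the bench locking clamp until it sits against the stop under the jaw, then push the blue handle down over centre until the clamp locks and holds the plaster arch pressed fully home in its tray. Take the hand away so that the clamp holds by itself for a moment, then flick the red release lever away from the jaws to free the model (do not pry the handle up), and leave the clamp sprung open with the model still against the stop. Push gently throughout: do not press on the plaster, do not lean on the handle once it is on its stop, and leave the other things on the bench where they are.

Things in the scene. Friction and masses are not known exactly. Their poses are not given: they have to be found in the camera images.
- clamp: locking clamp bolted to the bench, like locking pliers; base plate 94 x 400 mm. Origin on the bench under the jaw's pivot, y from jaws to handle, x across, z up. Handle pivot at y = 48, z = 92 mm, jaw pivot at y = 0, z = 68 mm, between cheek plates (y -18 to 62) up to z = 104 mm. The open jaw reaches to y = -80, z = 110 mm; the fixed lower handle is under z = 50 mm
- slideway (a point): middle of the open -y end of the slideway for the model, on its floor (y = -190 mm, z = 12 mm in the clamp's frame). The floor runs from here to the stop at y = -32 mm, between two rails 63 mm apart and 8 mm high (tops at z = 20 mm). More than 30 N from the robot on any part of the clamp, its handle or lever is too much
- stop_face (a point): middle of the upright face of the slideway's stop (y = -32 mm, z = 20 mm in the clamp's frame; 60 mm wide, top at z = 42 mm); the model's +y side comes to rest against it
- model: green tray 60 (x) x 56 (y) x 16 mm high with a cream plaster dental arch; 110 to 230 g, loose in the slideway. Origin at the centre of the tray's underside, axes as the clamp's; seated, it is at y = -60 mm in the clamp's frame. Push it with closed fingertips low on the middle of the tray's -y side; over 25 N from the robot on it, or 12 N on the plaster, is too much
- arch (a joint): how far the plaster arch (48 x 46 mm, 20 mm high) has been pressed down on its pins into the tray, in m: 0 is 5 mm proud, 0.005 fully home. It takes some 12 N and stays where it is
- arch_top (a point): centre of the arch at the height of the tooth tops; 41 mm above the tray's underside when 5 mm proud, 36 mm when home
- jaw_bar: black rubber bar 44 mm long (along x), 12 mm thick, on a spring at the tip of the upper jaw, which the handle drives; it comes down on the teeth. Its origin is at the pivot, not at the bar
- jaw_bar_bottom (a point): lowest line of the jaw bar: about 62 mm above the bench when the clamp is open, 48 mm when locked on the model
- hub: the moving handle with the red lever it carries; origin at the handle's pivot, axis x across the clamp. Blue grip 24 mm wide, its end 155 mm from the pivot. Open it slopes up 41 to 53 degrees, locked 0 to 11 degrees, by its hidden setting; free, it springs up by itself (after a release it may rest 10 degrees lower than at first)
- handle_pad (a point): centre of the top of the flat thumb plate on the handle (34 mm across, 36 mm along), 120 mm from the handle's pivot, 14 mm above its middle line: push down here. The push grows to some 6 to 12 N, drops past dead centre (0.1 rad before the end), then a hard stop is felt; it stays locked if the model is seated and the lever back. The stop's height varies between clamps: feel for it
- release (a joint): angle of the red release lever on the handle's root, in rad: 0 standing back (leaning 0.15 rad towards the jaws from square to the handle), 1.1 flicked fully away from the jaws. On the locked clamp it takes some 8 N at the tip, gives way, and stays flicked; the handle springs free at about 0.5. While it is flicked the clamp does not lock
- release_tip (a point): middle of the jaw-side (-y) face of the lever's tip, a red tab 26 mm wide, 18 mm high, 8 mm thick, 45 mm from its hinge; the hinge is 22 mm beyond the handle's pivot on the handle's top. On the locked clamp push here towards +y of the clamp, coming from over the jaw, where there is free room down to the cheek plates' tops
- spare_model: bystander: finished model on a blue tray, 60 x 56 x 36 mm, on the bench; origin under its centre
- mixing_bowl: bystander: green rubber mixing bowl, 110 mm across, 60 mm high; origin under its centre
- wax_bottle: bystander: white bottle with blue label, 56 mm across, 90 mm high; origin under its centre
Things that resemble listed ones, but are neither listed nor needed, are in the scene too. Leave any brown or purple look-alike of the model alone.

How it is judged:
By the outcome, as a careful person would: the job done as asked, in the order asked, and still so for the second after the job is handed in, with the robot touching nothing.
It also fails if it takes over 72 s, if anything falls off the work surface, if the arm or the gripper's body presses on something with over 40 N, if the wrist force passes 120 N, or if a joint passes its speed limit or range.

## Working session

There is one attempt and no reset: what is moved stays moved. The work goes in short steps, Python scripts to look and compute and a shell command to move; the robot and the scene stay as the last step left them, time stands still between calls to the robot, and variables do not carry over. Pictures are saved under pics/ and viewed, at most 10 in all, crops included, and the job is handed in when it is done.

```bash
mkdir -p pics; cat > h.py <<'E'
import numpy as np, cv2, pickle
from rig import arm
def snap(n,f):
    c=arm.capture(n); cv2.imwrite('pics/'+f+'.png',c['color']); pickle.dump(c,open('pics/'+f+'.pkl','wb')); return c
def load(f): return pickle.load(open('pics/'+f+'.pkl','rb'))
def ray(c,u,v):
    p=cv2.undistortPoints(np.array([[[u,v]]],float),np.array(c['K']),np.array(c['D']))[0,0]
    P=np.array(c['pose']); return P[:3,3],P[:3,:3]@np.array([p[0],-p[1],-1.])
def onz(c,u,v,z):
    o,d=ray(c,u,v); return o+d*(z-o[2])/d[2]
def tri(*obs):
    A=np.zeros((3,3));b=np.zeros(3)
    for c,u,v in obs:
        o,d=ray(c,u,v); d=d/np.linalg.norm(d); M=np.eye(3)-np.outer(d,d); A+=M;b+=M@o
    p=np.linalg.solve(A,b)
    return p,[float(np.linalg.norm(np.cross(p-ray(*q)[0],ray(*q)[1]/np.linalg.norm(ray(*q)[1])))) for q in obs]
def proj(c,p):
    P=np.linalg.inv(np.array(c['pose'])); q=P[:3,:3]@np.array(p)+P[:3,3]
    return cv2.projectPoints(np.array([[q[0],-q[1],-q[2]]]),np.zeros(3),np.zeros(3),np.array(c['K']),np.array(c['D']))[0][0,0]
E
python3 - <<'E'
from h import *
for n in("scene","side","wrist"): snap(n,n+'0')
o=arm.get_obs();print(o)
E
```

```text
{'time_s': 0.15, 'joint_positions': array([-7.22585145e+00,  1.26653188e+01,  8.75099956e+01,  9.25500080e-05,
        7.99102394e+01, -7.22522023e+00]), 'dq': array([-0.09650367, -0.14146177, -0.04235211,  0.07599751,  0.12687928,
       -0.00919822]), 'joint_efforts': array([ 5.24838761e-04, -4.97483325e+01, -3.89904678e+01, -1.73041117e-04,
        7.14129725e-03, -8.50862284e-05]), 'eef_pos': array([6.24541512e-01, 4.55266100e-05, 2.30452188e-01]), 'tool_rot': array([[ 1.14413360e-05,  9.99998903e-01, -1.48113514e-03],
       [ 9.99999982e-01, -1.11608315e-05,  1.89392916e-04],
       [ 1.89376177e-04, -1.48113728e-03, -9.99998885e-01]]), 'ft_force': array([ 0.72561004, -0.83058383, -0.47422478]), 'torque': array([-0.01239681,  0.03239472,  0.02224389]), 'finger_force': 0.0, 'width': 0.08538933656859708}
```

View pics/scene0.png

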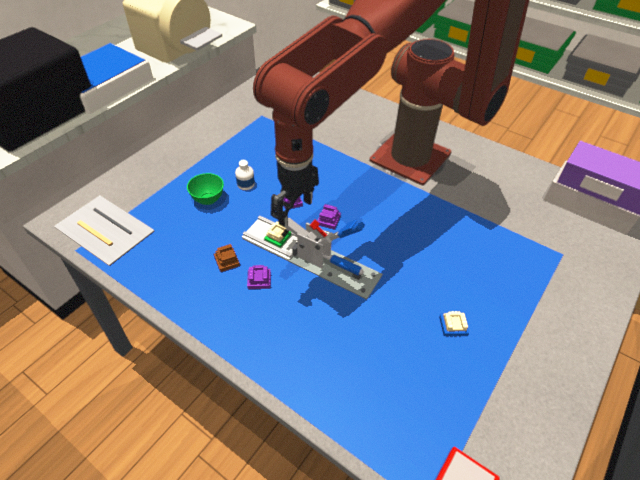

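View pics/side0.png

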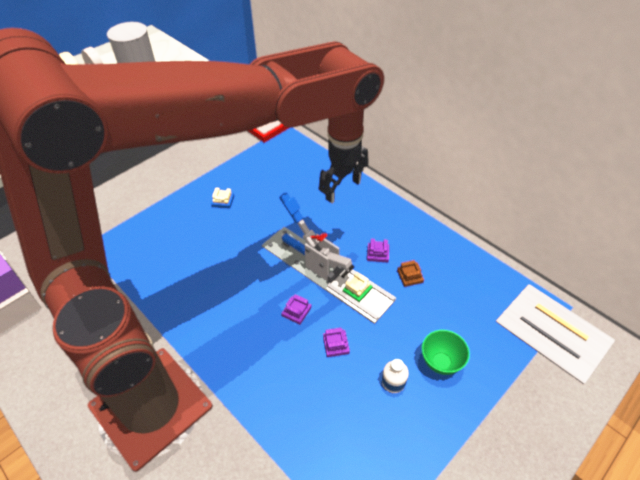

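Scene picture: the clamp's plate runs from about (253,226), the open slideway end, to (377,285). The green tray with the cream arch is at (278,235), and the blue handle and red lever are near (345,228)/(318,229). Side picture: slideway end (388,310), green tray (357,288), red lever (319,238), handle (290,208). 

Candidates for the model in the scene picture: green/cream (278,235), brown (227,257), purple (259,277), (330,215), (293,200), blue tray (455,322). Only the one at (278,235) is green with cream plaster and in the slideway. I'll confirm this in enlarged crops.

```bash
python3 - <<'E'
from h import *
a=load('scene0')['color'][195:305,235:395]; b=load('side0')['color'][185:325,255:405]
cv2.imwrite('pics/ca.png',cv2.resize(a,None,fx=5,fy=5,interpolation=2)); cv2.imwrite('pics/cb.png',cv2.resize(b,None,fx=4.2,fy=4.2,interpolation=2))
E
```

```text
(no output)
```

View pics/ca.png

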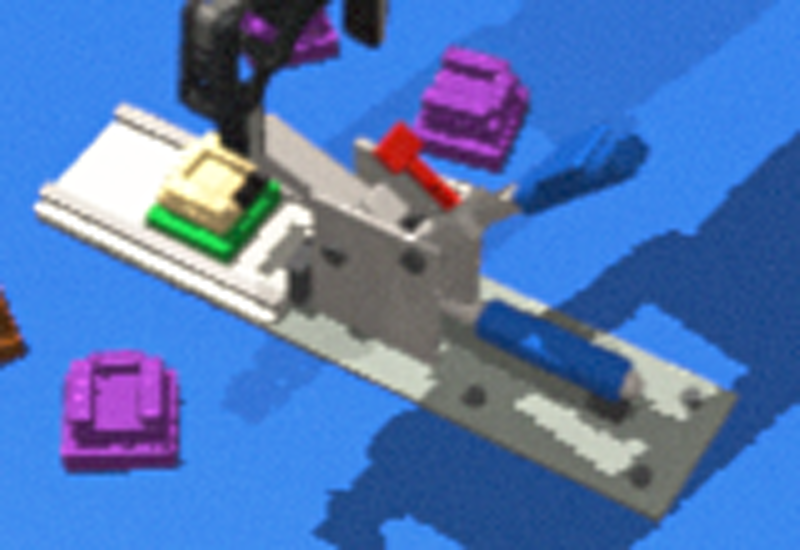

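View pics/cb.png

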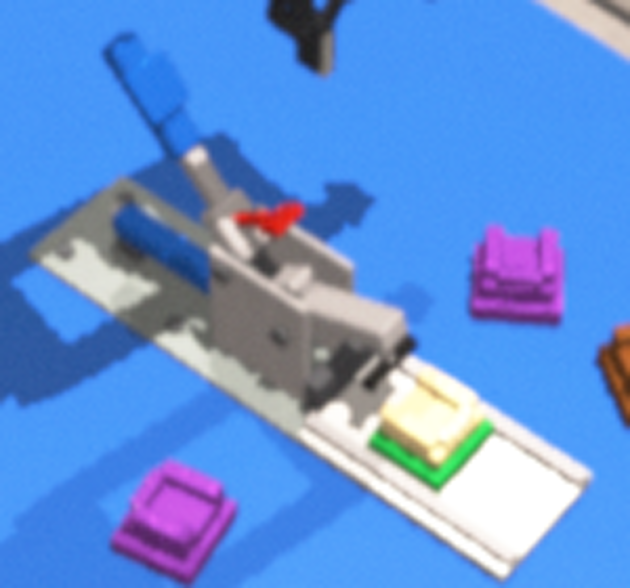

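The crops confirm the green tray with the cream arch in the slideway: scene crop (215,200), side crop (430,440). The jaw is open above its +y edge and the red lever stands back.

```bash
cat >> h.py <<'E'
def A(X,Y): return (load('scene0'),(X+.5)/5-.5+235,(Y+.5)/5-.5+195)
def B(X,Y): return (load('side0'),(X+.5)/4.2-.5+255,(Y+.5)/4.2-.5+185)
E
python3 - <<'E'
from h import *
np.set_printoptions(precision=4,suppress=True)
f={'railend+x?':(A(120,105),B(508,575)),'railend2':(A(42,192),B(590,475)),'plate1':(A(736,398),B(35,252)),'plate2':(A(655,520),B(122,180)),
'grip end':(A(640,150),B(120,42)),'lever tip':(A(402,135),B(292,215)),'archcentre':(A(212,180),B(432,400))}
for k,v in f.items():
    print(k,*tri(*v),[onz(*q,.02 if 'rail' in k else .006)[:2] for q in v])
# tray corners z=.016+.012
print([onz(*q,.028) for q in (A(148,213),A(225,250),A(280,188),B(373,432),B(438,477),B(493,428))])
E
```

```text
railend+x? [ 0.5207 -0.2205  0.0124] [0.0007408518341019498, 0.00074085183410197] [array([ 0.5264, -0.2159]), array([ 0.5163, -0.2226])]
railend2 [ 0.605  -0.2096  0.0182] [0.0017185888819157503, 0.0017185888819155682] [array([ 0.6052, -0.2069]), array([ 0.6052, -0.2115])]
plate1 [0.4862 0.1799 0.0049] [0.0025796448529022457, 0.00257964485290236] [array([0.4849, 0.1819]), array([0.487 , 0.1768])]
plate2 [0.5751 0.1874 0.0011] [0.0002614947481660369, 0.00026149474816608483] [array([0.578, 0.189]), array([0.5725, 0.1837])]
grip end [0.5333 0.1271 0.2086] [0.0036090462656775033, 0.003609046265677454] [array([0.3619, 0.0425]), array([0.6633, 0.287 ])]
lever tip [ 0.546  -0.0051  0.1455] [0.005172034826567277, 0.005172034826567121] [array([ 0.4359, -0.0766]), array([0.6335, 0.0765])]
archcentre [ 0.561  -0.1177  0.0502] [0.000583457187101837, 0.0005834571871018267] [array([ 0.5308, -0.1438]), array([ 0.5863, -0.0979])]
[array([ 0.5865, -0.1436,  0.028 ]), array([ 0.5819, -0.092 ,  0.028 ]), array([ 0.5273, -0.0959,  0.028 ]), array([ 0.5302, -0.0986,  0.028 ]), array([ 0.534 , -0.1496,  0.028 ]), array([ 0.5849, -0.1493,  0.028 ])]
```

```bash
python3 -m crank '-0.9 -0.3 0 0 0 0 -1;-0.9 -0.3 0 0 0 0 -1;-0.9 -0.3 0 0 0 0 -1;-0.9 -0.3 0 0 0 0 -1;-0.9 -0.3 0 0 0 -0.08 -1' 20
python3 -m crank '-0.9 -0.4 0 0 0 0 -1;-0.9 -0.4 0 0 0 0 -1;-0.9 -0.4 0 0 0 0 -1;0 0 0 0 0 0 -1;0 0 0 0 0 0 -1'
python3 -c "
from h import *
snap('wrist','w1');o=arm.get_obs();print(o['eef_pos'],o['tool_rot'],o['ft_force'])"
```

```text
time_s: 0.57
eef_pos: [0.5868, -0.1133, 0.2309]
tool_rot: [[-0.08, 0.997, -0.001], [0.997, 0.08, 0.0], [0.0, -0.001, -1.0]]
ft_force: [0.2, 0.5, -0.4]
width: 0.0257
finger_force: 0.0
time_s: 0.98
eef_pos: [0.5625, -0.1831, 0.231]
tool_rot: [[-0.077, 0.997, -0.0], [0.997, 0.077, 0.0], [0.0, -0.0, -1.0]]
ft_force: [0.8, 0.3, 0.1]
width: -0.0001
finger_force: 0.0
[ 0.56279451 -0.18219988  0.23100443] [[-7.87179400e-02  9.96896876e-01 -3.21978437e-04]
 [ 9.96896629e-01  7.87181626e-02  7.49751680e-04]
 [ 7.72770658e-04 -2.61960311e-04 -9.99999667e-01]] [ 0.62009941 -0.06875162  0.05540606]
```

View pics/w1.png

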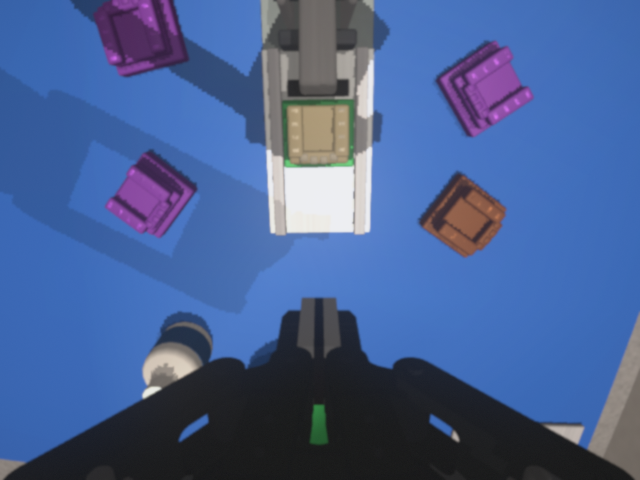

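The wrist view shows the clamp from above. The slideway's end edge is at row 234 (cols 271–370), the tray's -y edge at row 166 (cols 285–354) and the jaw bar near (318,87).

```bash
python3 - <<'E'
from h import *
np.set_printoptions(precision=4,suppress=True)
c=load('w1')
for n,u,v,z in [('L end',271,234,.016),('R end',370,232,.016),('L rail far',264,60,.02),('R rail far',375,60,.02),('tray bl',285,167,.02),('tray br',354,165,.02),('tray top l',285,99,.028),('bar L',287,88,.068),('bar R',349,88,.068),('jaw root',301,5,.11),('jaw root r',337,5,.11)]:
    w=onz(c,u,v,z); d=w[:2]-[.5476,-.0256]; e=np.array([-.0805,.9968])
    print(n,w,'clamp x %.4f y %.4f'%(d@[e[1],-e[0]],d@e))
E
```

```text
L end [ 0.5213 -0.2176  0.016 ] clamp x -0.0417 y -0.1892
R end [ 0.6133 -0.2084  0.016 ] clamp x 0.0508 y -0.1875
L rail far [ 0.5093 -0.0676  0.02  ] clamp x -0.0416 y -0.0387
R rail far [ 0.6001 -0.0605  0.02  ] clamp x 0.0495 y -0.0390
tray bl [ 0.5313 -0.1538  0.02  ] clamp x -0.0265 y -0.1265
tray br [ 0.5916 -0.1474  0.02  ] clamp x 0.0341 y -0.1249
tray top l [ 0.5289 -0.0971  0.028 ] clamp x -0.0244 y -0.0698
bar L [ 0.5332 -0.0905  0.068 ] clamp x -0.0196 y -0.0635
bar R [ 0.5778 -0.087   0.068 ] clamp x 0.0251 y -0.0636
jaw root [ 0.5421 -0.045   0.11  ] clamp x -0.0071 y -0.0189
jaw root r [ 0.5634 -0.0433  0.11  ] clamp x 0.0143 y -0.0189
```

```bash
python3 -m crank '0 0 0.8 0 0 0 -1;0 0 0.9 0 0 0 -1;0 0 0.9 0 0 0 -1;0 0 0.9 0 0 0 -1;0 0 0.9 0 0 0 -1'
python3 -m crank '0 0 0.9 0 0 0 -1;0 0 0.9 0 0 0 -1;0 0 0.6 0 0 0 -1;0 0 0 0 0.1 0 -1;0 0 0 0 0.1 0 -1'
python3 -m crank '0 0 0 0 0.11 0 -1;0 0 0 0 0.107 0 -1;0 0 0 0 0.107 0 -1;0 0 0 0 0 0 -1;0 0 0 0 0 0 -1'
```

```text
time_s: 1.45
eef_pos: [0.5634, -0.1806, 0.1202]
tool_rot: [[-0.082, 0.997, 0.0], [0.997, 0.082, 0.0], [0.0, 0.0, -1.0]]
ft_force: [-0.4, -0.4, -0.5]
width: 0.0005
finger_force: 0.0
time_s: 1.87
eef_pos: [0.5628, -0.1782, 0.0602]
tool_rot: [[-0.083, 0.996, -0.018], [0.975, 0.085, 0.204], [0.205, -0.001, -0.979]]
ft_force: [0.7, -0.6, -1.2]
width: -0.0003
finger_force: 0.0
time_s: 2.28
eef_pos: [0.5627, -0.1821, 0.0596]
tool_rot: [[-0.067, 0.997, -0.042], [0.863, 0.079, 0.499], [0.5, -0.002, -0.866]]
ft_force: [-0.1, -0.0, 0.1]
width: -0.0002
finger_force: 0.0
```

```bash
python3 -m crank '-0.195 0 0.338 0 0 0 -1;-0.195 0 0.338 0 0 0 -1;-0.195 0 0.338 0 0 0 -1;-0.195 0 0.338 0 0 0 -1;0 0 0 0 0 0 -1'
python3 -m crank '0.12 0 0.07 0 0 0 -1;0.12 0 0.07 0 0 0 -1;0.12 0 0.07 0 0 0 -1;0.12 0 0.07 0 0 0 -1;0.12 0 0.07 0 0 0 -1'
python3 -m crank '0.05 0 0.029 0 0 0 -1;0.05 0 0.029 0 0 0 -1;0.05 0 0.029 0 0 0 -1;0.05 0 0.029 0 0 0 -1;0 0 0 0 0 0 -1'
```

```text
time_s: 2.7
eef_pos: [0.5615, -0.1803, 0.0198]
tool_rot: [[-0.069, 0.997, -0.043], [0.862, 0.081, 0.5], [0.502, -0.003, -0.865]]
ft_force: [0.7, 0.7, 0.2]
width: 0.0002
finger_force: 0.0
time_s: 3.12
eef_pos: [0.5618, -0.1646, 0.0227]
tool_rot: [[-0.07, 0.997, -0.039], [0.863, 0.08, 0.498], [0.5, 0.001, -0.866]]
ft_force: [-0.0, 0.2, 0.7]
width: 0.0002
finger_force: 0.0
time_s: 3.53
eef_pos: [0.5611, -0.1589, 0.0222]
tool_rot: [[-0.069, 0.997, -0.04], [0.863, 0.08, 0.499], [0.5, -0.0, -0.866]]
ft_force: [0.1, -0.4, -0.4]
width: 0.0002
finger_force: 0.0
```

```bash
python3 -m crank '0.08 0 0.07 0 0 0 -1;0.08 0 0.07 0 0 0 -1;0.08 0 0.06 0 0 0 -1;0.09 0 0.055 0 0 0 -1;0.09 0 0.052 0 0 0 -1'
python3 -m crank '0.09 0 0.052 0 0 0 -1;0.09 0 0.052 0 0 0 -1;0.09 0 0.052 0 0 0 -1;0.09 0 0.052 0 0 0 -1;0.09 0 0.052 0 0 0 -1'
```

```text
time_s: 3.95
eef_pos: [0.5608, -0.1469, 0.0216]
tool_rot: [[-0.07, 0.997, -0.038], [0.864, 0.079, 0.498], [0.499, 0.002, -0.867]]
ft_force: [0.3, -4.8, 6.0]
width: 0.0002
finger_force: 3.0
time_s: 4.37
eef_pos: [0.5598, -0.1338, 0.0216]
tool_rot: [[-0.07, 0.997, -0.038], [0.864, 0.079, 0.498], [0.499, 0.002, -0.867]]
ft_force: [0.0, -5.3, 4.9]
width: -0.0
finger_force: 3.0
```

```bash
python3 -m crank '-0.17 0 -0.1 0 0 0 -1;0 0 0 0 -0.087 0 -1;-0.06 0 0.13 0 0 0 -1;0 0 0 0 0 0 -1;0 0 0 0 0 0 -1'
```

```text
time_s: 4.78
eef_pos: [0.5589, -0.1374, 0.0167]
tool_rot: [[-0.073, 0.997, -0.035], [0.902, 0.081, 0.424], [0.426, -0.001, -0.905]]
ft_force: [0.1, -0.4, 0.8]
width: 0.0002
finger_force: 0.0
```

```bash
python3 -m crank '0.1 0 0.03 0 0 0 -1;0.1 0 0.04 0 0 0 -1;0.09 0 0.042 0 0 0 -1;0.09 0 0.042 0 0 0 -1;0.09 0 0.042 0 0 0 -1'
```

```text
time_s: 5.2
eef_pos: [0.5584, -0.1253, 0.0177]
tool_rot: [[-0.072, 0.997, -0.034], [0.903, 0.08, 0.422], [0.423, -0.0, -0.906]]
ft_force: [0.5, -0.9, 0.8]
width: 0.0001
finger_force: 0.4
```

```bash
python3 -m crank '0.036 0 0.017 0 0 0 -1;0.036 0 0.017 0 0 0 -1;0.036 0 0.017 0 0 0 -1;0 0 0 0 0 0 -1;0 0 0 0 0 0 -1'
```

```text
time_s: 5.62
eef_pos: [0.5582, -0.1223, 0.0179]
tool_rot: [[-0.072, 0.997, -0.034], [0.903, 0.08, 0.422], [0.423, 0.0, -0.906]]
ft_force: [-0.2, 0.3, 0.2]
width: 0.0002
finger_force: 0.0
```

```bash
python3 -m crank '0.036 0 0.017 0 0 0 -1;0.036 0 0.017 0 0 0 -1;0.036 0 0.017 0 0 0 -1;0 0 0 0 0 0 -1;0 0 0 0 0 0 -1'
```

```text
time_s: 6.03
eef_pos: [0.5581, -0.1196, 0.0179]
tool_rot: [[-0.073, 0.997, -0.033], [0.903, 0.08, 0.422], [0.423, 0.0, -0.906]]
ft_force: [0.1, -0.5, 0.4]
width: -0.0
finger_force: 0.6
```

```bash
python3 -m crank '0.036 0 0.017 0 0 0 -1;0.036 0 0.017 0 0 0 -1;0.036 0 0.017 0 0 0 -1;0 0 0 0 0 0 -1;0 0 0 0 0 0 -1'; python3 -m crank '0.036 0 0.017 0 0 0 -1;0.036 0 0.017 0 0 0 -1;0.036 0 0.017 0 0 0 -1;0 0 0 0 0 0 -1;0 0 0 0 0 0 -1'
```

```text
time_s: 6.45
eef_pos: [0.5584, -0.1191, 0.018]
tool_rot: [[-0.073, 0.997, -0.032], [0.905, 0.079, 0.418], [0.419, 0.002, -0.908]]
ft_force: [-0.1, -9.4, -0.5]
width: 0.0001
finger_force: 4.6
time_s: 6.87
eef_pos: [0.5585, -0.1189, 0.0181]
tool_rot: [[-0.073, 0.997, -0.03], [0.907, 0.079, 0.413], [0.415, 0.002, -0.91]]
ft_force: [-1.3, -16.9, 0.3]
width: 0.0004
finger_force: 8.7
```

```bash
python3 -m crank '-0.4 0 -0.18 0 0 0 -1;-0.6 0 -0.28 0 0 0 -1;-0.6 0 -0.28 0 0 0 -1;0.4 0 -0.85 0 0 0 -1;0.4 0 -0.85 0 0 0 -1'
python3 -m crank '0.42 0 -0.9 0 0 0 -1;0.42 0 -0.9 0 0 0 -1;0.42 0 -0.9 0 0 0 -1;0.42 0 -0.9 0 0 0 -1;0.42 0 -0.9 0 0 0 -1'
python3 -m crank '0.42 0 -0.9 0 0 0 -1;0.42 0 -0.9 0 0 0 -1;0.42 0 -0.9 0 0 0 -1;0 0 0 0 0 0 -1;0 0 0 0 0 0 -1'
python3 - <<'E'
from h import *
s=snap('side','side1')['color'];a=snap('scene','scene1')['color']
cv2.imwrite('pics/d.png',np.hstack([cv2.resize(a[185:285,260:360],(400,400),interpolation=2),cv2.resize(s[185:305,275:395],(400,400),interpolation=2)]))
E
```

```text
time_s: 7.28
eef_pos: [0.5596, -0.1583, 0.0631]
tool_rot: [[-0.069, 0.997, -0.037], [0.902, 0.078, 0.425], [0.426, -0.004, -0.905]]
ft_force: [1.3, -0.4, -0.1]
width: 0.0001
finger_force: 0.0
time_s: 7.7
eef_pos: [0.5608, -0.1581, 0.1898]
tool_rot: [[-0.072, 0.997, -0.034], [0.903, 0.08, 0.422], [0.424, -0.001, -0.906]]
ft_force: [0.6, -0.7, 0.3]
width: 0.0
finger_force: 0.0
time_s: 8.12
eef_pos: [0.5618, -0.1587, 0.2649]
tool_rot: [[-0.073, 0.997, -0.031], [0.904, 0.08, 0.42], [0.421, 0.003, -0.907]]
ft_force: [-0.1, -0.1, 0.1]
width: -0.0003
finger_force: 0.0
```

View pics/d.png

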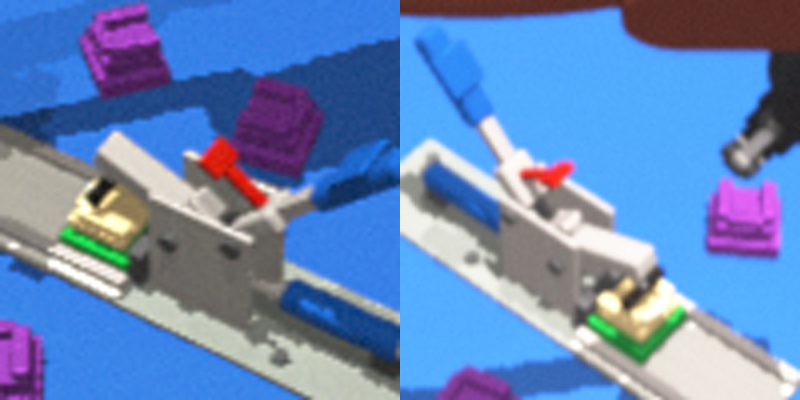

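The tray now sits against the stop under the jaw: scene half (95,240), side half (640,330). The lever is still back, at (220,160) and (555,172), and the handle is up. Next I'll fit the handle angle.

```bash
cat >> h.py <<'E'
O=np.array([.5503,-.0219]); E_=np.array([-.0795,.9968])
def W(x,y,z): return np.r_[O+E_*y+np.array([E_[1],-E_[0]])*x,z]
def hp(a,r,h,x=0): a=np.radians(a);return W(x,.048+r*np.cos(a)-h*np.sin(a),.092+r*np.sin(a)+h*np.cos(a))
E
python3 - <<'E'
from h import *
np.set_printoptions(precision=4,suppress=True)
s=load('side1');a=load('scene0')
S=lambda p:((proj(s,p)-[275,185])*400/120+400*np.array([1,0])).round()
C=lambda p:((proj(a,p)-[235,195])*5).round()
for t in (43,46,49,52):
    print(t,'end',S(hp(t,.155,0)),C(hp(t,.155,0)),'pad corners',[S(hp(t,.12+i*.018,.014,j*.017)) for i,j in((-1,-1),(1,-1),(1,1),(-1,1))],'levertip',S(hp(t,.018,.05)),C(hp(t,.018,.05)))
print('cheek',[S(W(x,y,.104)) for x in(-.015,.015) for y in(-.018,.062)],'stop',S(W(-.03,-.032,.042)),'tray',[S(W(x,-.088,.028)) for x in(-.03,.03)])
E
```

```text
43 end [417.  31.] [645. 181.] pad corners [array([450.,  96.]), array([423.,  57.]), array([453.,  33.]), array([480.,  71.])] levertip [550. 164.] [403. 151.]
46 end [422.  29.] [635. 168.] pad corners [array([454.,  95.]), array([428.,  56.]), array([458.,  32.]), array([484.,  71.])] levertip [552. 167.] [399. 151.]
49 end [427.  27.] [625. 155.] pad corners [array([458.,  95.]), array([433.,  56.]), array([464.,  32.]), array([488.,  71.])] levertip [555. 169.] [395. 151.]
52 end [433.  26.] [614. 143.] pad corners [array([462.,  95.]), array([438.,  56.]), array([469.,  31.]), array([492.,  71.])] levertip [557. 172.] [391. 151.]
cheek [array([582., 236.]), array([504., 184.]), array([607., 212.]), array([529., 162.])] stop [583. 305.] tray [array([638., 354.]), array([686., 306.])]
```

```bash
python3 -m crank '0.9 0 0.42 0 0 0 -1;0.9 0 0.42 0 0 0 -1;0.9 0 0.42 0 0 0 -1;0.9 0 0.42 0 0 0 -1;0.9 0 0.42 0 0 0 -1'
python3 -m crank '0.9 0 0.42 0 0 0 -1;0.9 0 0.42 0 0 0 -1;0.9 0 0.42 0 0 0 -1;0.9 0 0.42 0 0 0 -1;0 0 0 0 0.09 0 -1'
python3 -m crank '0 0 0 0 0.09 0 -1;0 0 0 0 0.09 0 -1;0 0 0 0 0.09 0 -1;0 0 0 0 0 0 -1;0 0 0 0 0 0 -1'
python3 - <<'E'
from h import *
np.set_printoptions(precision=4,suppress=True)
o=arm.get_obs();R=o['tool_rot'];p=o['eef_pos'];print(p,R,o['joint_positions'])
for st in(.04,.01,0):
    a=np.radians(48);t=hp(48,.12,.014+st);print(st,t,R.T@(t-p)/.025)
E
```

```text
time_s: 8.63
eef_pos: [0.55, -0.0325, 0.2611]
tool_rot: [[-0.071, 0.997, -0.037], [0.902, 0.08, 0.423], [0.425, -0.003, -0.905]]
ft_force: [0.6, 0.5, -0.2]
width: 0.0003
finger_force: 0.0
time_s: 9.05
eef_pos: [0.542, 0.072, 0.264]
tool_rot: [[-0.076, 0.996, -0.044], [0.86, 0.088, 0.503], [0.505, 0.001, -0.863]]
ft_force: [-0.2, -0.5, 1.3]
width: -0.0001
finger_force: 0.0
time_s: 9.47
eef_pos: [0.5424, 0.0646, 0.2607]
tool_rot: [[-0.051, 0.997, -0.059], [0.697, 0.078, 0.713], [0.716, -0.005, -0.699]]
ft_force: [0.5, 0.3, -0.6]
width: -0.0001
finger_force: 0.0
[0.5424 0.0646 0.2607] [[-0.0509  0.9969 -0.0593]
 [ 0.6967  0.078   0.7131]
 [ 0.7155 -0.0051 -0.6986]] [-24.8262  11.0933  97.1293  38.7994  96.7243 -33.3142]
0.04 [0.5433 0.066  0.2173] [-1.2069  0.0505  1.2491]
0.01 [0.5415 0.0882 0.1972] [-1.1585  0.0532  2.4481]
0 [0.5409 0.0956 0.1905] [-1.1424  0.0541  2.8477]
```

```bash
python3 -m crank '-0.4 0.02 0.4 0 0 0 -1;-0.4 0.02 0.4 0 0 0 -1;-0.35 0.01 0.45 0 0 0 -1;0 0 0.6 0 0 0 -1;0 0 0.6 0 0 0 -1'
python3 -m crank '0 0 0.06 0 0 0 -1;0 0 0.06 0 0 0 -1;0 0 0.06 0 0 0 -1;0 0 0 0 0 0 -1;0 0 0 0 0 0 -1'
```

```text
time_s: 9.88
eef_pos: [0.5419, 0.0898, 0.1979]
tool_rot: [[-0.055, 0.997, -0.058], [0.697, 0.08, 0.712], [0.715, -0.001, -0.699]]
ft_force: [-0.1, 0.4, -0.4]
width: -0.0001
finger_force: 0.0
time_s: 10.3
eef_pos: [0.5426, 0.0919, 0.1973]
tool_rot: [[-0.057, 0.997, -0.056], [0.697, 0.08, 0.713], [0.715, 0.001, -0.699]]
ft_force: [-0.1, -0.3, 0.0]
width: -0.0
finger_force: 0.0
```

```bash
python3 - <<'E'
from h import *
s=snap('side','side2')['color'];a=snap('scene','scene2')['color']
cv2.imwrite('pics/e.png',np.hstack([cv2.resize(a[180:280,270:370],(400,400),interpolation=2),cv2.resize(s[160:260,260:360],(400,400),interpolation=2)]))
E
```

```text
(no output)
```

View pics/e.png

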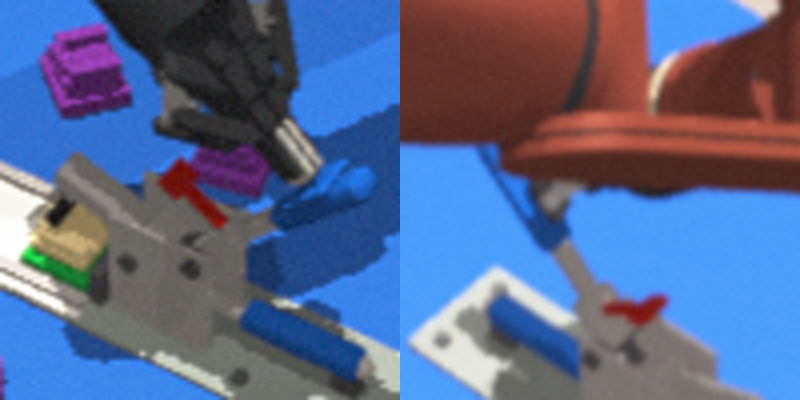

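The fingertips at scene half (300,165) hover over the thumb plate at (320,185), centred across the handle. I'll creep in.

```bash
python3 -m crank '0.05 0 0.06 0 0 0 -1;0.05 0 0.06 0 0 0 -1;0.05 0 0.06 0 0 0 -1;0 0 0.06 0 0 0 -1;0 0 0 0 0 0 -1'
```

```text
time_s: 10.82
eef_pos: [0.5415, 0.0995, 0.1951]
tool_rot: [[-0.056, 0.997, -0.058], [0.697, 0.08, 0.713], [0.715, -0.0, -0.699]]
ft_force: [-0.3, 0.4, -0.4]
width: 0.0002
finger_force: 0.0
```

```bash
python3 -m crank '-0.03 0 0.06 0 0 0 -1;-0.03 0 0.06 0 0 0 -1;-0.03 0 0.06 0 0 0 -1;-0.03 0 0.06 0 0 0 -1;0 0 0 0 0 0 -1'
```

```text
time_s: 11.23
eef_pos: [0.5412, 0.1015, 0.1884]
tool_rot: [[-0.055, 0.997, -0.058], [0.696, 0.08, 0.713], [0.715, -0.001, -0.699]]
ft_force: [0.7, -0.1, -0.3]
width: 0.0002
finger_force: 0.0
```

```bash
python3 -m crank '0 0 0.07 0 0 0 -1;0 0 0.07 0 0 0 -1;0 0 0.07 0 0 0 -1;0 0 0 0 0 0 -1;0 0 0 0 0 0 -1'
```

```text
time_s: 11.65
eef_pos: [0.5411, 0.1052, 0.1851]
tool_rot: [[-0.056, 0.997, -0.057], [0.697, 0.08, 0.713], [0.715, -0.0, -0.699]]
ft_force: [0.8, 0.3, 0.5]
width: 0.0001
finger_force: 0.0
```

```bash
python3 -m crank '0 0 0.07 0 0 0 -1;0 0 0.07 0 0 0 -1;0 0 0.07 0 0 0 -1;0 0 0 0 0 0 -1;0 0 0 0 0 0 -1'
```

```text
time_s: 12.07
eef_pos: [0.5409, 0.109, 0.1816]
tool_rot: [[-0.056, 0.997, -0.057], [0.697, 0.08, 0.713], [0.715, 0.0, -0.699]]
ft_force: [0.2, -0.0, 0.4]
width: 0.0001
finger_force: 0.5
```

```bash
python3 -m crank '0 0 0.12 0 -0.0245 0 -1;0 0 0.12 0 -0.0245 0 -1;0 0 0.12 0 -0.0245 0 -1;0 0 0.12 0 -0.0245 0 -1;0 0 0.12 0 -0.0245 0 -1'
```

```text
time_s: 12.48
eef_pos: [0.5406, 0.1185, 0.171]
tool_rot: [[-0.064, 0.997, -0.048], [0.781, 0.08, 0.619], [0.621, 0.002, -0.784]]
ft_force: [-1.0, -5.7, 5.2]
width: 0.0004
finger_force: 3.5
```

```bash
python3 -m crank '0 0 0.12 0 -0.0245 0 -1;0 0 0.12 0 -0.0245 0 -1;0 0 0.12 0 -0.0245 0 -1;0 0 0.12 0 -0.0245 0 -1;0 0 0.12 0 -0.0245 0 -1'
```

```text
time_s: 12.9
eef_pos: [0.54, 0.1274, 0.1592]
tool_rot: [[-0.07, 0.997, -0.04], [0.851, 0.08, 0.519], [0.521, 0.002, -0.854]]
ft_force: [-1.0, -5.2, 6.4]
width: 0.0003
finger_force: 4.3
```

```bash
python3 -m crank '0 0 0.12 0 -0.0245 0 -1;0 0 0.12 0 -0.0245 0 -1;0 0 0.12 0 -0.0245 0 -1;0 0 0.12 0 -0.0245 0 -1;0 0 0.12 0 -0.0245 0 -1'
```

```text
time_s: 13.32
eef_pos: [0.5396, 0.1348, 0.1465]
tool_rot: [[-0.074, 0.997, -0.031], [0.908, 0.08, 0.412], [0.413, 0.003, -0.911]]
ft_force: [-1.2, -4.0, 8.0]
width: 0.0
finger_force: 4.2
```

```bash
python3 -m crank '0 0 0.08 0 -0.0164 0 -1;0 0 0.08 0 -0.0164 0 -1;0 0 0.08 0 -0.0164 0 -1;0 0 0 0 0 0 -1;0 0 0 0 0 0 -1'
```

```text
time_s: 13.73
eef_pos: [0.5388, 0.1377, 0.1404]
tool_rot: [[-0.076, 0.997, -0.029], [0.926, 0.081, 0.369], [0.37, 0.001, -0.929]]
ft_force: [0.1, -2.0, 5.0]
width: 0.0002
finger_force: 2.7
```

```bash
python3 -m crank '0 0 0.08 0 -0.0164 0 -1;0 0 0.08 0 -0.0164 0 -1;0 0 0.08 0 -0.0164 0 -1;0 0 0 0 0 0 -1;0 0 0 0 0 0 -1'
```

```text
time_s: 14.15
eef_pos: [0.5381, 0.14, 0.1339]
tool_rot: [[-0.076, 0.997, -0.027], [0.942, 0.081, 0.324], [0.326, -0.0, -0.946]]
ft_force: [0.2, 1.1, 1.1]
width: 0.0004
finger_force: 0.7
```

```bash
python3 -m crank '0 0 0.08 0 -0.0164 0 -1;0 0 0.08 0 -0.0164 0 -1;0 0 0 0 0 0 -1;0 0 0 0 0 0 -1;0 0 0 0 0 0 -1'
```

```text
time_s: 14.57
eef_pos: [0.5381, 0.1407, 0.1301]
tool_rot: [[-0.076, 0.997, -0.024], [0.953, 0.08, 0.293], [0.294, -0.001, -0.956]]
ft_force: [-1.0, -0.2, 0.0]
width: 0.0001
finger_force: 0.0
```

```bash
python3 -m crank '0 0 0.05 0 -0.01 0 -1;0 0 0.05 0 -0.01 0 -1;0 0 0 0 0 0 -1;0 0 0 0 0 0 -1;0 0 0 0 0 0 -1'
```

```text
time_s: 14.98
eef_pos: [0.5383, 0.1415, 0.128]
tool_rot: [[-0.077, 0.997, -0.022], [0.958, 0.08, 0.274], [0.275, 0.0, -0.962]]
ft_force: [0.3, 0.3, -0.1]
width: 0.0
finger_force: 0.0
```

```bash
python3 -m crank '0 0 0.05 0 -0.01 0 -1;0 0 0.05 0 -0.01 0 -1;0 0 0 0 0 0 -1;0 0 0 0 0 0 -1;0 0 0 0 0 0 -1'
```

```text
time_s: 15.4
eef_pos: [0.5382, 0.1423, 0.1256]
tool_rot: [[-0.078, 0.997, -0.021], [0.964, 0.08, 0.255], [0.255, -0.0, -0.967]]
ft_force: [0.2, -0.7, 0.5]
width: -0.0002
finger_force: 0.0
```

```bash
python3 -m crank '0 0 0.05 0 -0.01 0 -1;0 0 0.05 0 -0.01 0 -1;0 0 0 0 0 0 -1;0 0 0 0 0 0 -1;0 0 0 0 0 0 -1'
```

```text
time_s: 15.82
eef_pos: [0.5382, 0.1429, 0.1232]
tool_rot: [[-0.078, 0.997, -0.019], [0.969, 0.08, 0.235], [0.236, 0.0, -0.972]]
ft_force: [0.2, -0.7, 0.2]
width: -0.0001
finger_force: 0.0
```

```bash
python3 -m crank '0 0 0.05 0 -0.01 0 -1;0 0 0.05 0 -0.01 0 -1;0 0 0 0 0 0 -1;0 0 0 0 0 0 -1;0 0 0 0 0 0 -1'
```

```text
time_s: 16.23
eef_pos: [0.5389, 0.1429, 0.1218]
tool_rot: [[-0.078, 0.997, -0.016], [0.973, 0.08, 0.215], [0.215, 0.002, -0.977]]
ft_force: [-1.8, -2.7, 5.1]
width: -0.0
finger_force: 2.7
```

```bash
python3 -m crank '0 0 0.03 0 -0.006 0 -1;0 0 0 0 0 0 -1;0 0 0 0 0 0 -1;0 0 0 0 0 0 -1;0 0 0 0 0 0 -1'
```

```text
time_s: 16.65
eef_pos: [0.5393, 0.143, 0.1216]
tool_rot: [[-0.079, 0.997, -0.014], [0.975, 0.08, 0.209], [0.209, 0.002, -0.978]]
ft_force: [-1.3, -2.6, 7.4]
width: 0.0003
finger_force: 4.1
```

```bash
python3 -m crank '0 0 -0.5 0 0 0 -1;0 0 -0.9 0 0 0 -1;0 0 -0.9 0 0 0 -1;0 0 -0.9 0 0 0 -1;0 0 -0.9 0 0 0 -1'
python3 -m crank '-0.9 0 -0.19 0 0 0 -1;-0.9 0 -0.19 0 0 0 -1;-0.9 0 -0.19 0 0 0 -1;-0.9 0 -0.19 0 0 0 -1;-0.9 0 -0.19 0 0 0 -1'
python3 -m crank '-0.9 0 -0.19 0 0 0 -1;-0.9 0 -0.19 0 0 0 -1;0 0 0 0 0 0 -1;0 0 0 0 0 0 -1;0 0 0 0 0 0 -1'
python3 - <<'E'
from h import *
s=snap('side','side3')['color'];a=snap('scene','scene3')['color'];snap('wrist','w3')
cv2.imwrite('pics/f.png',np.hstack([cv2.resize(a[195:285,270:360],(400,400),interpolation=2),cv2.resize(s[200:300,275:375],(400,400),interpolation=2)]))
E
```

```text
time_s: 17.07
eef_pos: [0.5397, 0.1218, 0.2218]
tool_rot: [[-0.078, 0.997, -0.017], [0.974, 0.08, 0.21], [0.21, 0.0, -0.978]]
ft_force: [0.8, -0.8, -0.1]
width: 0.0004
finger_force: 0.0
time_s: 17.48
eef_pos: [0.549, 0.0063, 0.2204]
tool_rot: [[-0.078, 0.997, -0.016], [0.975, 0.08, 0.21], [0.21, 0.0, -0.978]]
ft_force: [0.4, 0.9, 0.9]
width: 0.0
finger_force: 0.0
time_s: 17.9
eef_pos: [0.5526, -0.0381, 0.2198]
tool_rot: [[-0.078, 0.997, -0.017], [0.974, 0.08, 0.21], [0.211, -0.0, -0.977]]
ft_force: [-0.3, 0.2, 0.3]
width: -0.0001
finger_force: 0.0
```

View pics/f.png

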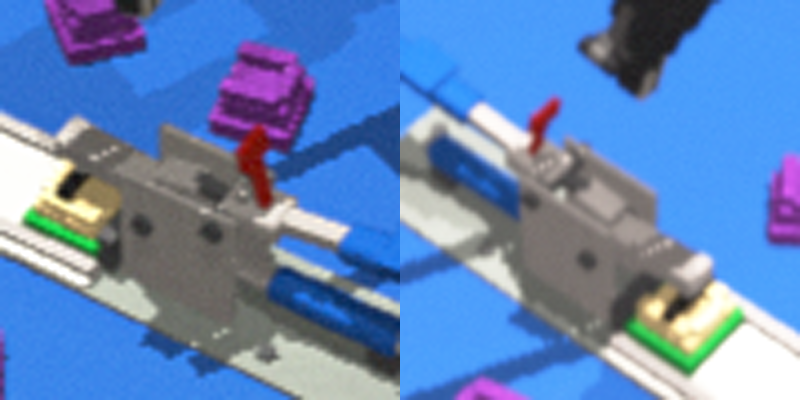

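The clamp has locked by itself: the handle is low and the jaw bar is down on the arch. The lever's red tab is at scene half (253,147) and side half (548,110).

```bash
python3 - <<'E'
from h import *
np.set_printoptions(precision=4,suppress=True)
s=load('side3');a=load('scene3')
p,e=tri((a,270+253/400*90-.5,195+147/400*90-.5),(s,275+148/4-.5,200+110/4-.5));print('tab',p,e)
d=p[:2]-O;print('clamp x,y',d@[E_[1],-E_[0]],d@E_)
for hh in(.006,.01,.014):
  for q in (7.6,):
    r=.022-.045*np.sin(.15)-.004; t=hp(q,r,hh+.045*np.cos(.15)); dd=t[:2]-O; print(hh,t,dd@E_)
o=arm.get_obs();R=o['tool_rot'];print(o['eef_pos'],(o['eef_pos'][:2]-O)@E_,o['ft_force'])
w=load('w3')['color'];print(proj(load('w3'),p))
# bar bottom / arch check: handle end
print(tri((a,270+256/400*90-.5,195+128/400*90-.5),(s,275+157/4-.5,200+98/4-.5)))
E
```

```text
tab [0.5448 0.0344 0.1481] [0.0014962116693252095, 0.001496211669325142]
clamp x,y -0.0009667881620547947 0.05651356354609402
0.006 [0.5461 0.0304 0.1435] 0.05249434107292473
0.01 [0.5462 0.0299 0.1475] 0.05196535228446299
0.014 [0.5462 0.0294 0.1515] 0.05143636349600124
[ 0.5526 -0.0375  0.2197] -0.015717427923967738 [-0.1888 -0.1602 -0.2986]
[313.5408 153.1978]
(array([0.5453, 0.0316, 0.162 ]), [0.005317430302944035, 0.005317430302944017])
```

```bash
python3 -m crank '-0.165 0 0.76 0 0 0 -1;-0.165 0 0.76 0 0 0 -1;-0.165 0 0.76 0 0 0 -1;-0.165 0 0.76 0 0 0 -1;0 0 0 0 0 0 -1'
python3 -m crank '0.39 0 0.084 0 0 0 -1;0.39 0 0.084 0 0 0 -1;0.39 0 0.084 0 0 0 -1;0.39 0 0.084 0 0 0 -1;0 0 0 0 0 0 -1'
```

```text
time_s: 18.47
eef_pos: [0.5499, -0.0369, 0.1376]
tool_rot: [[-0.078, 0.997, -0.024], [0.974, 0.081, 0.212], [0.213, -0.007, -0.977]]
ft_force: [-0.4, 0.5, -0.9]
width: -0.0002
finger_force: 0.0
time_s: 18.88
eef_pos: [0.5498, 0.0035, 0.143]
tool_rot: [[-0.081, 0.997, -0.016], [0.974, 0.082, 0.21], [0.211, 0.002, -0.978]]
ft_force: [-0.3, -0.3, -0.4]
width: 0.0001
finger_force: 0.0
```

```bash
python3 -m crank '0.12 0 0.026 0 0 0 -1;0.12 -0.02 0.026 0 0 0 -1;0.12 -0.02 0.026 0 0 0 -1;0.12 0 0.026 0 0 0 -1;0 0 0 0 0 0 -1'
```

```text
time_s: 19.3
eef_pos: [0.5474, 0.0137, 0.1417]
tool_rot: [[-0.078, 0.997, -0.017], [0.974, 0.08, 0.21], [0.211, -0.0, -0.977]]
ft_force: [0.1, -0.2, 0.4]
width: -0.0002
finger_force: 0.0
```

```bash
python3 -m crank '0.08 0 0.017 0 0 0 -1;0.08 0 0.017 0 0 0 -1;0.08 0 0.017 0 0 0 -1;0 0 0 0 0 0 -1;0 0 0 0 0 0 -1'
```

```text
time_s: 19.72
eef_pos: [0.547, 0.0195, 0.1417]
tool_rot: [[-0.078, 0.997, -0.017], [0.974, 0.08, 0.21], [0.211, -0.0, -0.978]]
ft_force: [-0.8, -0.2, -0.4]
width: -0.0
finger_force: 0.0
```

```bash
python3 -m crank '0.08 0 0.017 0 0 0 -1;0.08 0 0.017 0 0 0 -1;0.08 0 0.017 0 0 0 -1;0 0 0 0 0 0 -1;0 0 0 0 0 0 -1'
```

```text
time_s: 20.13
eef_pos: [0.5471, 0.0233, 0.1425]
tool_rot: [[-0.078, 0.997, -0.015], [0.975, 0.08, 0.206], [0.207, 0.001, -0.978]]
ft_force: [-1.6, -7.6, 3.5]
width: 0.0001
finger_force: 3.6
```

```bash
python3 -m crank '0.12 0 0.026 0 0 0 -1;0.16 0 0.035 0 0 0 -1;0.16 0 0.035 0 0 0 -1;0.16 0 0.035 0 0 0 -1;0.16 0 0.035 0 0 0 -1'
```

```text
time_s: 20.55
eef_pos: [0.5459, 0.0433, 0.1428]
tool_rot: [[-0.078, 0.997, -0.015], [0.975, 0.079, 0.207], [0.208, 0.002, -0.978]]
ft_force: [-0.8, -5.8, 2.4]
width: -0.0001
finger_force: 2.9
```

```bash
python3 -m crank '0.22 0 0.047 0 0 0 -1;0.22 0 0.047 0 0 0 -1;-0.7 0 -0.15 0 0 0 -1;-0.9 0 -0.19 0 0 0 -1;-0.9 0 -0.19 0 0 0 -1'
python3 -c "
from h import *
a=snap('scene','scene4')['color'];s=snap('side','side4')['color']
cv2.imwrite('pics/g.png',np.hstack([cv2.resize(a[180:280,270:370],(400,400),interpolation=2),cv2.resize(s[185:305,265:385],(400,400),interpolation=2)]))"
```

```text
time_s: 20.97
eef_pos: [0.5491, -0.0072, 0.1415]
tool_rot: [[-0.08, 0.997, -0.017], [0.974, 0.082, 0.211], [0.211, -0.0, -0.977]]
ft_force: [0.8, 0.1, 0.2]
width: 0.0001
finger_force: 0.0
```

View pics/g.png

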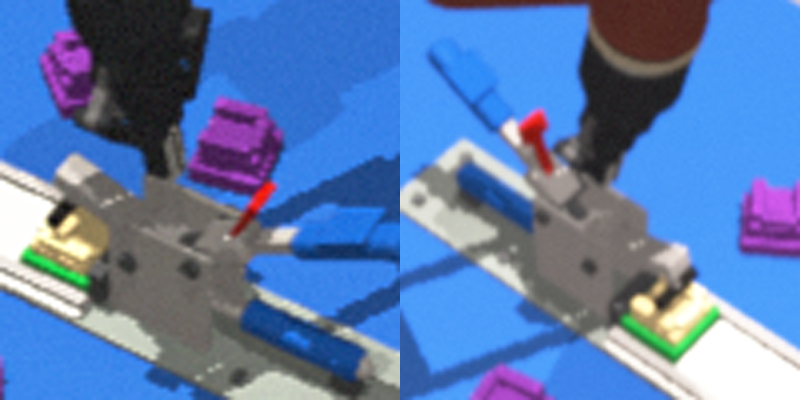

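The clamp has released: the handle is rising and the red lever is flicked back. I'll pull the hand well clear and take a last look.

```bash
python3 -m crank '-0.1 0 -0.5 0 0 0 -1;0 0 -0.9 0 0 0 -1;0 0 -0.9 0 0 0 -1;0 0 -0.9 0 0 0 -1;0 0 -0.9 0 0 0 -1'
python3 -m crank '-0.6 0 -0.5 0 0 0 -1;-0.6 0 -0.5 0 0 0 -1;-0.6 0 0 0 0 0 -1;0 0 0 0 0 0 -1;0 0 0 0 0 0 -1'
python3 -m crank '0 0 0 0 0 0 -1;0 0 0 0 0 0 -1;0 0 0 0 0 0 -1;0 0 0 0 0 0 -1;0 0 0 0 0 0 -1'
python3 -c "
from h import *
a=snap('scene','scene5')['color'];s=snap('side','side5')['color']
cv2.imwrite('pics/i.png',np.hstack([cv2.resize(a[180:280,270:370],(400,400),interpolation=2),cv2.resize(s[185:305,265:385],(400,400),interpolation=2)]))"
```

```text
time_s: 21.48
eef_pos: [0.551, -0.0307, 0.2431]
tool_rot: [[-0.079, 0.997, -0.017], [0.974, 0.081, 0.21], [0.211, 0.0, -0.977]]
ft_force: [-0.2, 0.6, -0.4]
width: 0.0003
finger_force: 0.0
time_s: 21.9
eef_pos: [0.5547, -0.0805, 0.2554]
tool_rot: [[-0.077, 0.997, -0.018], [0.974, 0.079, 0.211], [0.212, -0.001, -0.977]]
ft_force: [-0.8, 0.3, -0.3]
width: -0.0003
finger_force: 0.0
time_s: 22.32
eef_pos: [0.555, -0.0801, 0.2561]
tool_rot: [[-0.079, 0.997, -0.017], [0.974, 0.08, 0.21], [0.211, -0.0, -0.978]]
ft_force: [-0.2, 0.2, 0.6]
width: 0.0
finger_force: 0.0
```

View pics/i.png

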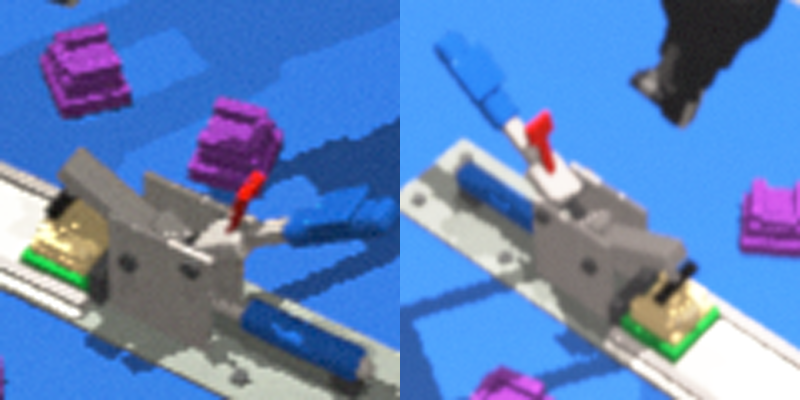

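The clamp has sprung open: the jaw bar is raised clear of the arch, the model is still at the stop and the lever is flicked. I'll check numerically that everything has settled, then hand in.

```bash
python3 -m crank '0 0 0 0 0 0 -1;0 0 0 0 0 0 -1;0 0 0 0 0 0 -1;0 0 0 0 0 0 -1;0 0 0 0 0 0 -1' >/dev/null; python3 -m crank '0 0 0 0 0 0 -1;0 0 0 0 0 0 -1;0 0 0 0 0 0 -1;0 0 0 0 0 0 -1;0 0 0 0 0 0 -1' | head -1
python3 -c "
from h import *
for n in('scene','side'):
    b=load(n+'5')['color'].astype(int);d=snap(n,n+'6')['color'].astype(int)
    w=abs(b-d).max(2)[180:310,250:400];r=abs(b-d).max(2)[320:450,100:250];print(n,(w>40).sum(),(r>40).sum())
def blue(f):
    c=load(f); im=cv2.cvtColor(c['color'],40)[185:305,265:385]; m=(im[...,0]<20)|(im[...,0]>170); m&=(im[...,1]>150); y,x=np.nonzero(m); return x.mean(),y.mean(),m.sum()
print(blue('side4'),blue('side5'),blue('side6'))"
```

```text
time_s: 23.25
scene 19 0
side 2 0
(np.float64(60.25903614457831), np.float64(20.626506024096386), np.int64(166)) (np.float64(41.91044776119403), np.float64(41.014925373134325), np.int64(67)) (np.float64(41.91044776119403), np.float64(41.014925373134325), np.int64(67))
```

```bash
python3 -c "
from rig import arm
print(arm.sign_off())"
```

```text
the job is handed in; nothing more can be done
None
```

I slid the model to the stop, locked the clamp, which held on its own for about 3.5 s, then released it with the lever; it is sprung open with the model still at the stop, and the job is handed in at about 23 s, though I took the arch being fully home from the clamp locking and did not measure it.

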